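Hold the extractor box's cover over its screw holes

ROBOT

A 6-joint arm with a two-finger parallel gripper is mounted at the origin on a cart in front of the work surface, level with it; the furniture and walls round the work are solid. World frame = base frame: x ahead of the robot, y to its left, z up, the work surface at z = 0. Lengths are in mm, angles in rad, forces in N, time in s.
With the tool pointing down it reaches from about 275 to 1000 mm from the base axis. Payload 8.4 kg.
Tool frame: the origin (TCP) lies at the very end of the fingers, on their centre line; the grasp point (between the pads) lies 19 mm behind it; z points along the fingers, y is the line along which they close (so a half turn about z gives the same grasp; the last joint's range is limited). The gripper opens to 85 mm and grips with 20 to 120 N. Pads are 22 mm wide; open, the fingers measure 114 mm over their backs; the gripper's body (76 mm by 85 mm) begins 54 mm behind the grasp point. The pads swing forward as they close: fully open they stand 13 mm farther back than shut.
Start: joints at [-1.12, 0.353, 1.633, -0, 1.155, -0.002], TCP at [273.427, -562.019, 231.281] pointing down, gripper open.
Joint ranges: [-2.63, 2.63], [-0.92, 2.1], [0.06, 2.66], [-1.3, 4.44], [0, 2.69], [-3.02, 3.02]. Speed limits (rad/s): [2.22, 2.22, 2.79, 3.14, 3.14, 3.14].

INTERFACE

Orientations are given as [roll, pitch, yaw] about the fixed x, y, z axes, in that order (R = Rz(yaw) Ry(pitch) Rx(roll)).
In Python, from rig import sensors, grab_frame, camera_params, order gives the robot as it stands. The module is installed in compiled form; this text tells all that it offers.
- The arm moves only by the tool move_arm, never from a script. Its argument "motion" is a list of rows, each a list of 7 numbers: the turn, a rotation vector about the tool's x, y, z in rad, then the shift along the tool's x, y, z in m, then the finger opening in m, from 0 to 0.0854. A call has 1 to 8 rows; each row is the pose to reach, as a shift and turn from the pose commanded when the call began, along the tool's axes at that moment; what a row does not reach only later rows make up. A row lasts 1/8 s, in which the tool goes at most 62.5 mm and 10.7 degrees, less where a joint would pass 70% of its speed; a pose out of reach is approached as far as the arm can. A call with a gripper value outside its range is refused whole. The fingers move at their own pace and stop on an object; "grip_force" is the grip in N (left out, the last holds). Time passes only in rows, so rows that repeat a pose let the fingers close. It gives the time, the measured TCP pose, the force, the opening and the grip force at its end, in the units of the state.
- sensors.sense(): the state, without advancing time (a new reading comes with each control period).
- grab_frame(name): name is "side" or "top"; returns (picture, depth): 384x512x3 uint8, red, green, blue; 384x512 float32, mm along the optical axis (not along the pixel's ray), 0 where there is no reading.
- camera_params(name): a dict with "camera_matrix" (3x3 intrinsics, pixels), "world_from_camera" (4x4, takes a point from camera to world coordinates). Camera axes: x right, y down, z forward; pixel columns grow to the right and rows downward; lengths in mm; the calibration is good to about 2 mm. A picture is of the moment at which its call begins. camera_params takes no time and is no camera call.
- order.sign_off(): hands the job in; it is judged then, once.
The state is a dict: "clock": time; "qpos": joint angles; "qvel": joint speeds; "joint_efforts": joint torques, N m; "eef_pos": TCP position; "tcp_rot": TCP orientation; "contact_force": force on the tool from outside, world axes, zero at the start; "wrist_torque": the same for the moment, N m; "opening": opening from 0.0 (shut) to 1.0 (fully open); "grasp_force": force on a finger pad.
Only numpy, scipy, OpenCV 4.12 (cv2) and the standard library are available. Lean on these libraries where they do the work, as an engineer would, in place of code of your own. Each camera call takes 0.05 s, during which the arm holds its last target. There are 200 camera calls.

TASK

The control box of the studio's fume extractor stands open on the plywood board. First turn its switch back to off (the handle's white line at the red dot), then pick up the cover plate by its hood and carry it over the box, the slot going down around the switch handle, and hold it there level, about 10 mm above the rim without touching the box, each of its four corner holes straight over a threaded hole, so that I can start the screws. Finish while holding it still like that; do not let go or put it down, do not knock the box with the plate, and leave the pigment jar, the tin, the tape and the screwdriver alone.

Things in the scene. Friction and masses are not known exactly. Their poses are not given: they have to be found in the camera images.
- control_box: Grey open-topped metal box, 100 mm (its x) by 170 mm (its y), rim 58 mm above the board, fixed to the board by two lugs (8 mm high) reaching 21 mm beyond its short ends; its place and yaw vary. Origin: centre of its underside. Only the switch handle stands above the rim, at x 0, y -50 mm; the fittings inside stay below 40 mm, the switch's dial plate below 56 mm.
- off_mark (a point): Red dot, 8 mm across, that marks off: on the round black dial plate (58 mm across) under the switch handle, 24 mm from the handle's axis towards the box's +x, 54 mm above the board. One, two and three white ticks on the dial mark the speeds, clockwise from it.
- selector (a joint): Angle of the switch handle (rad): 0 is off, growing clockwise seen from above; at off the handle lies along the box's x. A spring detent holds it at 0, 0.524, 1.047 and 1.571 (speeds one to three; it starts at one of these three); turning needs up to 0.16 N m; let go within 0.15 rad of a position it snaps in. Stops at -0.12 and 1.70.
- selector_grip (a point): Middle of the switch handle, on its axis, 74 mm above the board. The handle is a black upright bar 36 mm long, 12 mm wide, reaching from 63 to 85 mm above the board; a white line on its top marks the pointing end. Axes turn with it: x along the bar to the pointing end, z up.
- cover: Aluminium cover plate, 100 mm (its x) by 170 mm (its y), 3 mm thick, 0.15 to 0.31 kg, lying loose on the board, hood up. Origin: centre of the underside. 8 mm holes at x +-41, y +-76 mm. Its slot, 46 mm (x) by 22 mm (y), centred at x 0, y -50 mm, passes the switch handle only at off. It belongs over the box with equal axes.
- hood_top (a point): Centre of the top of the cover's grey hood, a solid block 40 mm (cover's x) by 64 mm (y), centred at the cover's x 0, y +24 mm, its top 35 mm above the plate's underside. Grip it across its 40 mm. Axes as the cover's.
- cover_hole0 (a point): Cover's hole at x +41, y +76 mm, at the underside.
- cover_hole1 (a point): Cover's hole at x +41, y -76 mm, at the underside.
- cover_hole2 (a point): Cover's hole at x -41, y +76 mm, at the underside.
- cover_hole3 (a point): Cover's hole at x -41, y -76 mm, at the underside.
- box_hole0 (a point): Mouth of the 6 mm threaded hole in a brass corner boss of the box, x +41, y +76 mm, at rim height (58 mm); cover_hole0 belongs over it.
- box_hole1 (a point): The same at x +41, y -76 mm, for cover_hole1.
- box_hole2 (a point): The same at x -41, y +76 mm, for cover_hole2.
- box_hole3 (a point): The same at x -41, y -76 mm, for cover_hole3.
- pigment_jar: Bystander: closed glass jar of yellow pigment with a green lid, standing on the board, 57 mm across, 69 mm high; origin under its centre.
- paint_tin: Bystander: low round tin, 114 mm across, 47 mm high; origin under its centre.
- masking_tape: Bystander: roll of tape lying flat, 100 mm across, 25 mm high; on the table; origin under its centre.
- screwdriver: Bystander: screwdriver lying flat on the left end of the board, 200 mm long; origin under its middle, x along it to the tip.
- work_board: Plain plywood board on low cleats on the table, 226 mm (x) by 720 mm (y), fixed; its flat top, on which box, cover, pigment jar and screwdriver stand, is 30 mm above the table (world z 0.030). Origin: under its centre, at table height.

How it is judged (in metres and radians):
On the way, in this order (a step that is already met when the one before it is completed fails the run):
1. the switch is turned to off, the cover still lying on the board (value of joint selector between -0.1 and 0.1 rad and height (world z) of cover below 0.04 m), for 0.2 s.
2. the cover is lifted in the gripper (height (world z) of cover above 0.06 m and contact force between the fingers and cover above 1 N), for 0.2 s.
At the end, for the whole second after the job is handed in: The gripper still holds the cover at rest over the box: each of its four holes within 3 mm sideways of its threaded hole and 4 to 16 mm above it, the cover and the arm touching nothing of the box, and the switch at off (within 0.1 rad) (horizontal distance between cover_hole0 and box_hole0 below 0.003 m and horizontal distance between cover_hole1 and box_hole1 below 0.003 m and horizontal distance between cover_hole2 and box_hole2 below 0.003 m and horizontal distance between cover_hole3 and box_hole3 below 0.003 m and z of cover_hole0 in the frame of box_hole0 between 0.004 and 0.016 m and z of cover_hole1 in the frame of box_hole1 between 0.004 and 0.016 m and z of cover_hole2 in the frame of box_hole2 between 0.004 and 0.016 m and z of cover_hole3 in the frame of box_hole3 between 0.004 and 0.016 m and contact force between each of cover, the arm and control_box below 0.2 N and contact force between the fingers and cover above 1 N and linear speed of cover below 0.01 m/s and angular speed of cover below 0.1 rad/s and value of joint selector between -0.1 and 0.1 rad); the arm keeps its last pose, push and grip.
It fails at once if the plate is knocked or pressed on the box or its switch with more than 15 N (contact force between cover and control_box above 15 N).
It fails at once if the jar, tin, tape or screwdriver is shifted by more than 20 mm (distance of any of pigment_jar, paint_tin, masking_tape, screwdriver from where it was at the start of the episode above 0.02 m).
It also fails if it takes over 61 s, if anything falls off the work surface, if the arm or the gripper's body presses on something with over 40 N, if the wrist force passes 120 N, or if a joint passes its speed limit or range.

## Working session

There is one attempt and no reset: what is moved stays moved. The work goes in short steps, Python scripts to look and compute and a tool call to move; the robot and the scene stay as the last step left them, time stands still between calls to the robot, and variables do not carry over. Pictures are saved under pics/ and viewed, at most 10 in all, crops included, and the job is handed in when it is done.

Besides the shell and the picture viewer there is one more tool, called after "Emit:" as a command line: name --pt "numbers of a row" for each row, then --argument value for the rest. move_arm: Moves the arm, as the interface text tells. Its arguments: {"type":"object","properties":{"motion":{"type":"array","items":{"type":"array","items":{"type":"number"}}},"grip_force":{"type":"number"}},"required":["motion"]}

```bash
mkdir -p pics
python3 - <<'E'
from rig import sensors, grab_frame, camera_params
import cv2, numpy as np
print(sensors.sense())
for n in("top","side"):
    p,d=grab_frame(n); np.savez(f'{n}0.npz',p=p,d=d); cv2.imwrite(f'pics/{n}0.png',cv2.resize(p[:,:,::-1],(800,600),interpolation=cv2.INTER_CUBIC))
    c=camera_params(n); print(n,c["camera_matrix"],c["world_from_camera"])
E
```

```text
{'clock': 0.0, 'qpos': array([-1.12039307e+00,  3.53667196e-01,  1.63415025e+00, -1.43069204e-05,
        1.15519700e+00, -2.38667815e-03]), 'qvel': array([ 0.00022443,  0.00104905, -0.00079469, -0.00117974,  0.00037487,
        0.00141456]), 'joint_efforts': array([ 2.34664170e-03, -6.05236459e+01, -3.42060292e+01,  2.18375480e-04,
        9.22792620e-03,  6.55991357e-06]), 'eef_pos': array([ 273.21440654, -561.57959035,  230.54289077]), 'tcp_rot': array([-3.14017084e+00,  9.68742388e-06,  4.52795729e-01]), 'contact_force': array([ 0.12828419, -0.09593057,  0.33261159]), 'wrist_torque': array([-0.02358362, -0.01541126, -0.03395898]), 'grasp_force': 0.0, 'opening': 0.9990365904828196}
top [[447.58558659   0.         258.79290249]
 [  0.         447.58558659 195.20912564]
 [  0.           0.           1.        ]] [[-2.02740573e-02 -9.86017505e-01  1.65403876e-01  2.83908087e+02]
 [-9.99674769e-01  2.25521273e-02  1.19061825e-02  9.78292875e+01]
 [-1.54699136e-02 -1.65108695e-01 -9.86154045e-01  1.74424352e+03]
 [ 0.00000000e+00  0.00000000e+00  0.00000000e+00  1.00000000e+00]]
side [[430.39154087   0.         254.30414704]
 [  0.         430.39154087 201.39819894]
 [  0.           0.           1.        ]] [[-9.91963868e-01 -7.68991268e-02  1.00469937e-01  4.41906920e+02]
 [-1.25622400e-01  5.04126757e-01 -8.54444396e-01  1.22467609e+03]
 [ 1.50564445e-02 -8.60199243e-01 -5.09735781e-01  7.54241183e+02]
 [ 0.00000000e+00  0.00000000e+00  0.00000000e+00  1.00000000e+00]]
```

View pics/top0.png

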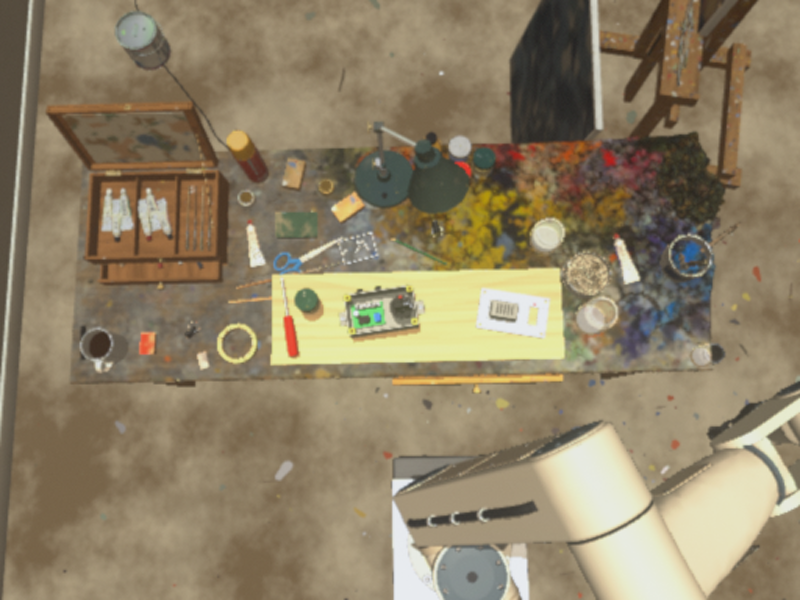

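View pics/side0.png

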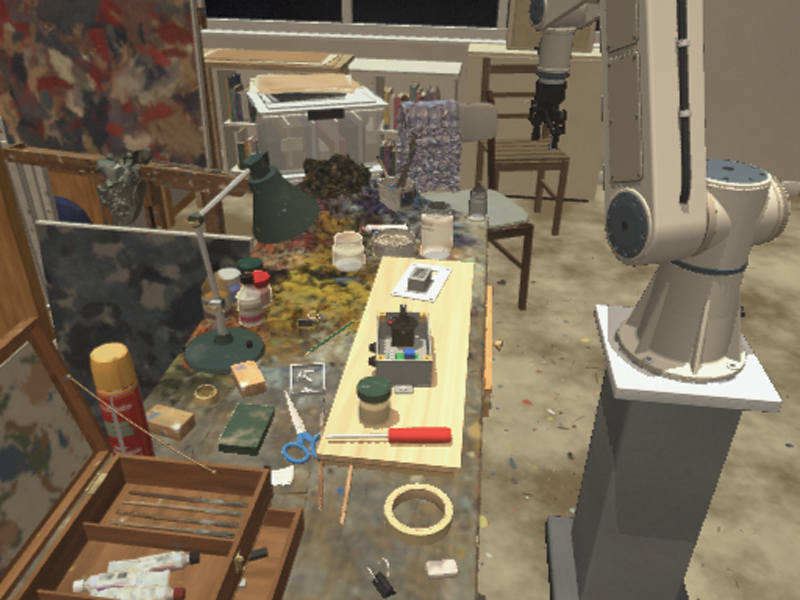

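The top view shows the board, with the box at about (382,310), the cover at (513,312) and the jar at (307,300). The screwdriver is at the left, and the arm is clear of all of them. Next I'll rectify the box and cover areas.

```bash
cat > h.py <<'E'
import numpy as np, cv2
from rig import sensors, grab_frame, camera_params
def cp(n):
    c=camera_params(n); return np.array(c["camera_matrix"]),np.array(c["world_from_camera"])
def proj(n,P):
    K,T=cp(n); P=np.atleast_2d(P); q=(P-T[:3,3])@T[:3,:3]; u=q@K.T; return u[:,:2]/u[:,2:]
def unproj(n,uv,z):
    K,T=cp(n); uv=np.atleast_2d(uv); r=np.c_[uv,np.ones(len(uv))]@np.linalg.inv(K).T@T[:3,:3].T
    return T[:3,3]+r*((z-T[2,3])/r[:,2:])
def cloud(n,d):
    K,T=cp(n); v,u=np.mgrid[:384,:512]; r=np.stack([u,v,np.ones_like(u)],-1)@np.linalg.inv(K).T
    return (r*d[...,None])@T[:3,:3].T+T[:3,3]
def rect(n,p,c,z,size=200,s=2):
    """top-down picture: up = +x world, left = +y, s px/mm"""
    m=np.mgrid[:size*s,:size*s]; X=c[0]+size/2-m[0]/s; Y=c[1]+size/2-m[1]/s
    uv=proj(n,np.stack([X,Y,np.full_like(X,z)],-1).reshape(-1,3)).astype(np.float32).reshape(size*s,size*s,2)
    return cv2.remap(p,uv[...,0],uv[...,1],cv2.INTER_CUBIC)
E
python3 - <<'E'
from h import *
s=512/800
print(unproj("top",[[382*s,310*s]],88),unproj("top",[[513*s,312*s]],33),unproj("top",[[307*s,300*s]],99))
ims=[]
for n in("top","side"):
    f=np.load(n+'0.npz');p,d=f['p'],f['d'];W=cloud(n,d)
    b=unproj("top",[[382*s,310*s]],88)[0];c=unproj("top",[[513*s,312*s]],33)[0]
    ims.append(np.hstack([rect(n,p,b,88),rect(n,p,c,33)]))
    for q in(b,c):
        m=(abs(W[...,0]-q[0])<100)&(abs(W[...,1]-q[1])<110)
        h,e=np.histogram(W[m][:,2],np.arange(0,140,4)); print(n,dict(zip(e[h>5].astype(int).tolist(),h[h>5].tolist())))
cv2.imwrite('pics/rect.png',cv2.cvtColor(np.vstack(ims)[:, :],cv2.COLOR_RGB2BGR)[:800])
im=cv2.imread('pics/rect.png');cv2.imwrite('pics/rect.png',cv2.resize(im,(600,600),interpolation=cv2.INTER_AREA))
E
```

```text
[[550.8018473  171.73413062  88.        ]] [[ 547.29020938 -149.56864327   33.        ]] [[577.35520257 350.46951249  99.        ]]Traceback (most recent call last):
  File "<stdin>", line 11, in <module>
IndexError: boolean index did not match indexed array along axis 0; size of axis is 35 but size of corresponding boolean axis is 34
```

Run:
```python
from h import *
ims=[]
b=np.array([551,172,88.]);c=np.array([547,-150,33.])
for n in("top","side"):
    f=np.load(n+'0.npz');p,d=f['p'],f['d'];W=cloud(n,d)
    ims.append(np.hstack([rect(n,p,b,88),rect(n,p,c,33)]))
    for q in(b,c):
        m=(abs(W[...,0]-q[0])<90)&(abs(W[...,1]-q[1])<100)
        h,e=np.histogram(W[m][:,2],np.arange(0,140,4)); e=e[:-1]; print(n,dict(zip(e[h>5].tolist(),h[h>5].tolist())))
im=cv2.cvtColor(np.vstack(ims),cv2.COLOR_RGB2BGR);cv2.imwrite('pics/rect.png',cv2.resize(im,(600,600),interpolation=cv2.INTER_AREA))
```

```text
top {20: 41, 24: 209, 28: 413, 32: 465, 36: 284, 40: 142, 44: 84, 48: 60, 52: 50, 56: 47, 60: 53, 64: 33, 68: 34, 72: 16, 76: 34, 80: 76, 84: 119, 88: 90, 92: 48, 96: 12, 108: 7, 112: 14, 116: 11}
top {20: 55, 24: 252, 28: 670, 32: 723, 36: 374, 40: 90, 44: 17, 52: 7, 56: 8, 60: 38, 64: 66, 68: 54, 72: 9}
side {24: 97, 28: 759, 32: 271, 36: 86, 40: 98, 44: 66, 48: 86, 52: 103, 56: 115, 60: 101, 64: 95, 68: 70, 72: 66, 76: 67, 80: 155, 84: 214, 88: 68, 92: 13, 96: 8, 108: 6, 112: 23}
side {24: 114, 28: 643, 32: 330, 36: 31, 40: 15, 44: 14, 48: 13, 52: 17, 56: 17, 60: 38, 64: 65}
```

View pics/rect.png

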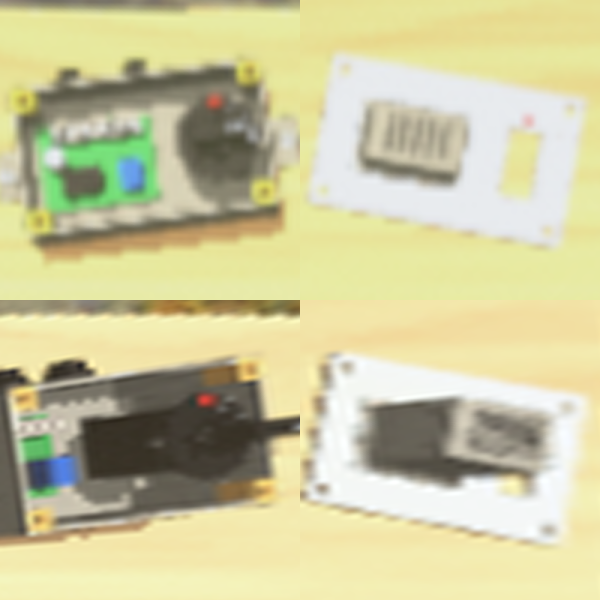

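The rectified views (up = world +x, left = +y) show all four brass bosses of the box and the plate with its four holes. The box yaw is about +7.6° and the cover yaw about -9.7°. Next: exact fits, and a zoom on the handle.

```bash
cat >> h.py <<'E'
H=np.array([[41,76],[41,-76],[-41,76],[-41,-76]],float)
def kabsch(A,B):
    """2D rigid fit B = R A + t -> x,y,yaw,residuals"""
    a,b=A-A.mean(0),B-B.mean(0); y=np.arctan2((a[:,0]*b[:,1]-a[:,1]*b[:,0]).sum(),(a*b).sum())
    R=np.array([[np.cos(y),-np.sin(y)],[np.sin(y),np.cos(y)]]); t=B.mean(0)-R@A.mean(0)
    return t[0],t[1],y,np.linalg.norm(A@R.T+t-B,axis=1)
def w2(pose,A):
    x,y,a=pose[:3];R=np.array([[np.cos(a),-np.sin(a)],[np.sin(a),np.cos(a)]]);return np.atleast_2d(A)@R.T+[x,y]
def fitboss(n,p,g,z=88,s=4):
    for it in range(4):
        B=[]
        for q in w2(g,H):
            im=rect(n,p,q,z,22,s).astype(float); w=np.clip(im[...,:2].mean(-1)-im[...,2]-60,0,None) # yellowness
            m=np.mgrid[:w.shape[0],:w.shape[1]]; w*=(np.hypot(m[0]-w.shape[0]/2,m[1]-w.shape[1]/2)<9*s)
            B.append([q[0]+11-(m[0]*w).sum()/w.sum()/s,q[1]+11-(m[1]*w).sum()/w.sum()/s])
        g=kabsch(H,np.array(B))
    return g
def fitplate(n,p,g,z,th=None):
    """outline of white plate; returns centre,yaw,sizes"""
    s=3;S=240;im=rect(n,p,g[:2],z,S,s)
    w=im.min(-1); t,m=cv2.threshold(w,0,255,cv2.THRESH_BINARY|cv2.THRESH_OTSU) if th is None else cv2.threshold(w,th,255,0)
    c=max(cv2.findContours(m,cv2.RETR_EXTERNAL,cv2.CHAIN_APPROX_NONE)[0],key=cv2.contourArea)
    (u,v),(a,b),ang=cv2.minAreaRect(c)
    P=cv2.boxPoints(((u,v),(a,b),ang)); P=np.c_[g[0]+S/2-P[:,1]/s,g[1]+S/2-P[:,0]/s]
    e=[P[1]-P[0],P[2]-P[1]]; l=max(e,key=np.linalg.norm); l=l*np.sign(l[1])
    return P.mean(0)[0],P.mean(0)[1],np.arctan2(-l[0],l[1]),t if th is None else th,sorted((a/s,b/s))
E
python3 - <<'E'
from h import *
F={n:np.load(n+'0.npz') for n in("top","side")}
for n in F:
    p=F[n]['p']; print(n,'box',fitboss(n,p,(551,172,.133)),'\n cover',fitplate(n,p,(547,-150),33))
g=fitboss("top",F["top"]['p'],(551,172,.133)); ax=w2(g,[[0,-50]])[0]; print(ax)
ims=[cv2.resize(rect(n,F[n]['p'],ax,z,80,5),(400,400)) for n,z in(("top",115),("side",115))]
cv2.imwrite('pics/handle.png',cv2.cvtColor(np.hstack(ims),cv2.COLOR_RGB2BGR))
E
```

```text
top box (np.float64(553.9473036235073), np.float64(176.13275713623716), np.float64(0.13284479685651632), array([0.1442728 , 0.36369215, 0.27045419, 0.22831426])) 
 cover (np.float32(547.134), np.float32(-148.01767), np.float32(-0.1794641), 187.0, [104.34984334309895, 175.0643310546875])
side box (np.float64(554.9539072829882), np.float64(174.84944368417433), np.float64(0.131738551257133), array([0.4609725 , 0.68406671, 0.07279877, 0.1636201 ])) 
 cover (np.float32(544.3334), np.float32(-149.83334), np.float32(0.0), 144.0, [226.66666666666666, 239.66666666666666])
[560.57002394 126.57330218]
```

View pics/handle.png

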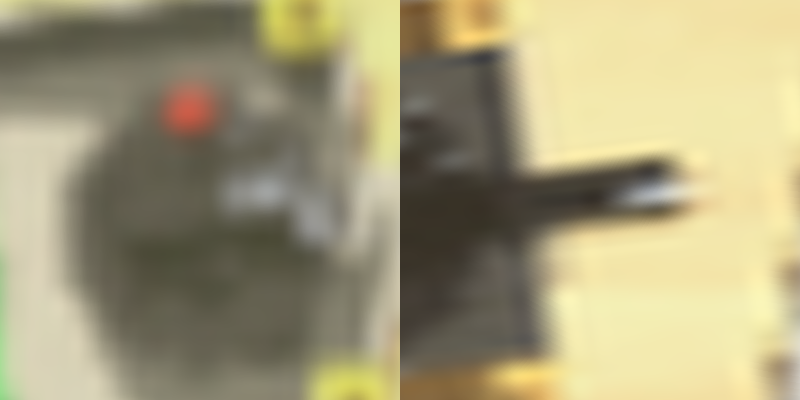

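In the side view, rectified at handle height, the handle points to the box's -y, with the white line at about (650,190). That is speed three (1.571), so it needs a 90° counter-clockwise turn. Next I'll fit the cover holes and work out the approach.

```bash
cat >> h.py <<'E'
from scipy.spatial.transform import Rotation as Ro
def go(xyz,yaw):
    """row (turn, shift m) bringing measured TCP to xyz, pointing down with yaw"""
    s=sensors.sense(); R=Ro.from_euler('xyz',s['tcp_rot']); T=Ro.from_euler('xyz',[np.pi,0,yaw])
    print('pose',s['eef_pos'].round(1),s['tcp_rot'].round(4),'F',s['contact_force'].round(1),'t',s['clock'])
    print('row',(R.inv()*T).as_rotvec().round(4).tolist(),(R.inv().apply(np.array(xyz)-s['eef_pos'])/1000).round(4).tolist())
def fitholes(n,p,g,z,s=4,rad=7):
    for it in range(5):
        B=[]
        for q in w2(g,H):
            im=rect(n,p,q,z,2*rad,s).astype(float).min(-1); w=np.clip(np.percentile(im,60)-15-im,0,None)
            m=np.mgrid[:w.shape[0],:w.shape[1]]; w*=(np.hypot(m[0]-rad*s,m[1]-rad*s)<rad*s)
            B.append([q[0]+rad-(m[0]*w).sum()/w.sum()/s,q[1]+rad-(m[1]*w).sum()/w.sum()/s])
        g=kabsch(H,np.array(B))
    return g
E
python3 - <<'E'
from h import *
for n in("top","side"):
    f=np.load(n+'0.npz'); print(n,fitholes(n,f['p'],(547.1,-148,-.179),33))
f=np.load('top0.npz');W=cloud("top",f['d']);m=(W[...,2]>150)&(W[...,0]>400)&(W[...,0]<1100)&(abs(W[...,1])<500);print(W[m].min(0),W[m].max(0))
go([561,126,165],1.703)
E
```

```text
top (np.float64(547.2017364240965), np.float64(-147.75790629028992), np.float64(-0.18047283083924467), array([0.07176071, 0.36644861, 0.24793085, 0.27551586]))
side (np.float64(548.2390199171022), np.float64(-147.34444612811873), np.float64(-0.17982426915272884), array([1.142027  , 1.52318329, 0.6379849 , 1.13423223]))
[ 541.00498369 -499.68627986  150.16933153] [957.45421813 499.84314064 384.94739359]
pose [ 273.2 -561.7  230.6] [-3.1404 -0.      0.4528] F [-0.2 -0.6  0. ] t 0.1
row [-0.0011, -0.0008, -1.2502] [0.5596, -0.4924, 0.0663]
```

Emit:
move_arm --pt "0 0 -0.1 0.045 -0.04 0.005 0.045" --pt "0 0 -0.25 0.09 -0.08 0.01 0.045" --pt "0 0 -0.4 0.136 -0.12 0.016 0.045" --pt "0 0 -0.55 0.182 -0.16 0.021 0.045" --pt "0 0 -0.7 0.228 -0.2 0.027 0.045" --pt "0 0 -0.85 0.273 -0.24 0.032 0.045" --pt "0 0 -1.0 0.319 -0.28 0.038 0.045" --pt "0 0 -1.1 0.364 -0.32 0.043 0.045" --grip_force 30

```text
clock: 1.1
eef_pos: [461.2, -113.1, 188.1]
tcp_rot: [3.141, 0.0, 1.557]
contact_force: [0.2, -0.3, 0.4]
opening: 0.525
grasp_force: 0.0
```

```bash
python3 -c "
from h import *
go([561,126,140],1.703)"
```

```text
pose [ 461.2 -113.1  188.1] [3.1414e+00 1.0000e-04 1.5567e+00] F [ 0.2 -0.3  0.4] t 1.1
row [0.0002, 0.0001, -0.1463] [0.2405, 0.0964, 0.0481]
```

Emit:
move_arm --pt "0 0 -0.03 0.05 0.02 0.01 0.045" --pt "0 0 -0.06 0.1 0.04 0.02 0.045" --pt "0 0 -0.09 0.15 0.06 0.03 0.045" --pt "0 0 -0.12 0.2 0.08 0.04 0.045" --pt "0 0 -0.1463 0.24 0.096 0.048 0.045" --pt "0 0 -0.1463 0.2405 0.0964 0.048 0.045" --pt "0 0 -0.1463 0.2405 0.0964 0.048 0.045"

```text
clock: 1.98
eef_pos: [560.8, 123.3, 139.9]
tcp_rot: [-3.14, 0.0, 1.699]
contact_force: [-0.3, -0.5, -0.6]
opening: 0.527
grasp_force: 0.0
```

Run:
```python
from h import *
go([561,126,97],1.703)
p,d=grab_frame("side"); t,_=grab_frame("top")
a=p[150:310,190:390]; b=t[150:260,200:300]
cv2.imwrite('pics/a.png',cv2.cvtColor(np.hstack([cv2.resize(a,(500,400)),cv2.resize(rect("top",t,[561,126],115,80,5),(300,400))]),cv2.COLOR_RGB2BGR))
```

```text
pose [560.8 123.3 139.9] [-3.1403e+00  4.0000e-04  1.6995e+00] F [-0.3 -0.5 -0.6] t 1.975
row [-0.0013, 0.0004, -0.0035] [0.0026, 0.0006, 0.0429]
```

View pics/a.png

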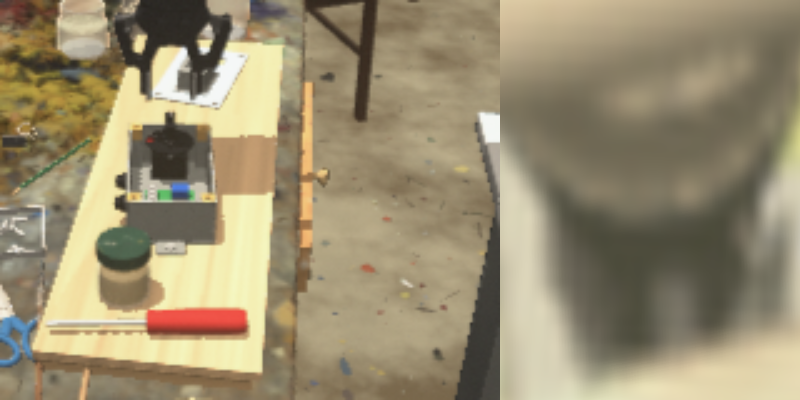

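In the side view the two fingers, at (145,85) and (195,85), sit either side of and above the upright handle at (170,120). Descending and gripping.

Emit:
move_arm --pt "0 0 0 0.001 0.0 0.02 0.045" --pt "0 0 0 0.001 0 0.0425 0.045" --pt "0 0 0 0.001 0 0.0425 0.045" --pt "0 0 0 0.001 0 0.0425 0.02" --pt "0 0 0 0.001 0 0.0425 0.0" --pt "0 0 0 0.001 0 0.0425 0.0" --pt "0 0 0 0.001 0 0.0425 0.0" --grip_force 30

```text
clock: 2.95
eef_pos: [561.0, 124.4, 99.0]
tcp_rot: [-3.141, 0.0, 1.699]
contact_force: [-4.9, -1.9, 6.3]
opening: 0.13
grasp_force: 32.2
```

```bash
python3 -c "
from h import *
go([561,126,97],1.703);print(sensors.sense())"
```

```text
pose [561.  124.4  99. ] [-3.1413e+00  3.0000e-04  1.6991e+00] F [-4.9 -1.9  6.3] t 2.95
row [-0.0003, 0.0003, -0.0039] [0.0016, 0.0002, 0.002]
{'clock': 2.95, 'qpos': array([ 2.15702536e-01,  4.34484504e-01,  1.84935442e+00, -3.89200776e-04,
        8.58062981e-01,  8.76366498e-02]), 'qvel': array([-5.76236771e-04, -4.58474647e-04, -2.97878898e-04,  8.65226351e-04,
       -7.23560656e-04, -3.73825057e-05]), 'joint_efforts': array([ 7.06761070e-01, -5.54617238e+01, -2.77171236e+01,  3.34206205e-01,
       -1.56706151e+00,  1.10753038e-02]), 'eef_pos': array([561.02477942, 124.35918489,  99.02782003]), 'tcp_rot': array([-3.14131032e+00,  3.20322203e-04,  1.69911680e+00]), 'contact_force': array([-4.9011644 , -1.91707046,  6.25621522]), 'wrist_torque': array([-0.32247386,  0.74105931,  0.01588537]), 'grasp_force': 32.23672807216644, 'opening': 0.12962742531716162}
```

Emit:
move_arm --pt "0 0 -0.15 0.0015 0 0 0" --pt "0 0 -0.33 0.0015 0 0 0" --pt "0 0 -0.51 0.0015 0 0 0" --pt "0 0 -0.69 0.0015 0 0 0" --pt "0 0 -0.87 0.0015 0 0 0" --pt "0 0 -1.05 0.0015 0 0 0" --pt "0 0 -1.23 0.0015 0 0 0" --pt "0 0 -1.4 0.0015 0 0 0"

```text
clock: 3.95
eef_pos: [562.4, 126.1, 99.1]
tcp_rot: [3.141, 0.003, 3.105]
contact_force: [1.8, 0.2, -0.6]
opening: 0.125
grasp_force: 31.2
```

```bash
python3 -c "
from h import *
go([561,126,99],1.703+1.6)"
```

```text
pose [562.4 126.1  99.1] [3.1412e+00 2.9000e-03 3.1047e+00] F [ 1.8  0.2 -0.6] t 3.95
row [0.0002, 0.0029, -0.1983] [0.0014, -0.0002, 0.0001]
```

Emit:
move_arm --pt "0 0 -0.1 0.0005 0 0 0" --pt "0 0 -0.18 0.001 0 0 0" --pt "0 0 -0.18 0.001 0 0 0" --pt "0 0 -0.18 0.001 0 0 0.04" --pt "0 0 -0.18 0.001 0 0 0.04" --pt "0 0 -0.18 0.001 0 0 0.04" --pt "0 0 -0.18 0.001 0 -0.03 0.04" --pt "0 0 -0.18 0.001 0 -0.07 0.05"

```text
clock: 4.95
eef_pos: [559.2, 126.0, 167.6]
tcp_rot: [-3.141, -0.003, -3.004]
contact_force: [-0.7, 0.7, -0.5]
opening: 0.584
grasp_force: 0.0
```

```bash
python3 -c "
from h import *
# hood centre
hc=w2((547.5,-147.6,-.180),[[0,24]])[0];print(hc)
go([hc[0],hc[1],169],-.18+np.pi)"
```

```text
[ 551.79670976 -123.98775137]
pose [559.2 126.  167.6] [-3.1414e+00 -2.7000e-03 -3.0041e+00] F [-0.7  0.7 -0.5] t 4.95
row [-0.0006, -0.0026, 0.3175] [0.0416, -0.2467, -0.0012]
```

```bash
python3 -c "
from h import *
go([551.8,-124,140],1.391)"
```

```text
pose [559.2 126.  167.6] [-3.1414e+00 -2.7000e-03 -3.0041e+00] F [-0.7  0.7 -0.5] t 4.95
row [-0.0027, -0.0017, 1.8881] [0.0415, -0.2467, 0.0278]
```

Emit:
move_arm --pt "0 0 0.17 0.003 -0.02 0 0.07" --pt "0 0 0.34 0.008 -0.05 0 0.07" --pt "0 0 0.51 0.013 -0.08 0 0.07" --pt "0 0 0.68 0.018 -0.11 0 0.07" --pt "0 0 0.85 0.023 -0.14 0 0.07" --pt "0 0 1.02 0.028 -0.17 0 0.07" --pt "0 0 1.19 0.034 -0.2 0 0.07" --pt "0 0 1.36 0.038 -0.225 0 0.07"

```text
clock: 5.95
eef_pos: [553.0, -102.9, 167.8]
tcp_rot: [-3.141, -0.0, 1.913]
contact_force: [-0.0, -0.0, 0.1]
opening: 0.823
grasp_force: 0.0
```

Run:
```python
from h import *
go([551.8,-124,130],1.391)
ims=[]
for n in("top","side"):
    p,d=grab_frame(n); np.savez(n+'1.npz',p=p,d=d); print(fitboss(n,p,(554.4,175.5,.1325)))
    ims.append(rect(n,p,[561,126],115,80,5))
cv2.imwrite('pics/b.png',cv2.cvtColor(np.hstack(ims),cv2.COLOR_RGB2BGR))
```

```text
pose [ 553.  -102.9  167.8] [-3.1414e+00 -1.0000e-04  1.9131e+00] F [-0.  -0.   0.1] t 5.95
row [-0.0002, -0.0, 0.5221] [-0.0194, -0.0082, 0.0378]
(np.float64(554.0526526886315), np.float64(176.33592347912963), np.float64(0.13273911789517273), array([0.19773861, 0.35235478, 0.24803291, 0.20152653]))
(np.float64(554.9886334698299), np.float64(174.92711974090633), np.float64(0.13187814942860018), array([0.51043933, 0.71826367, 0.11947816, 0.10312757]))
```

View pics/b.png

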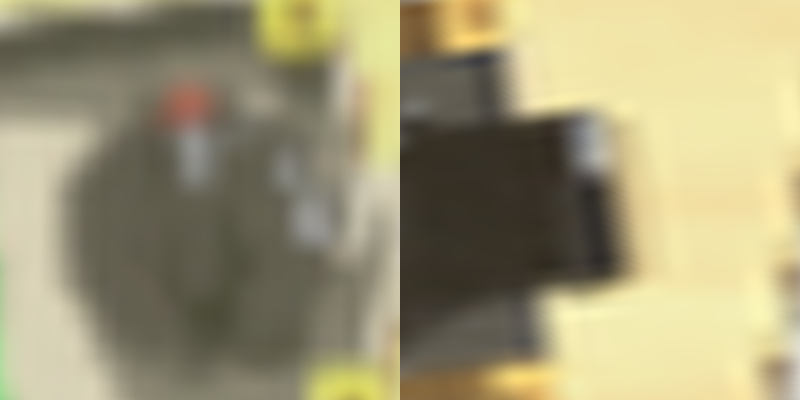

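The switch is at off: the white line at (195,155) points to the red dot at (190,105). Now on to the hood.

Emit:
move_arm --pt "0 0 0.17 -0.007 -0.003 0.01 0.07" --pt "0 0 0.34 -0.013 -0.006 0.02 0.07" --pt "0 0 0.5 -0.0194 -0.0082 0.03 0.07" --pt "0 0 0.522 -0.0194 -0.0082 0.038 0.07" --pt "0 0 0.522 -0.0194 -0.0082 0.07 0.07" --pt "0 0 0.522 -0.0194 -0.0082 0.07 0.07" --pt "0 0 0.522 -0.0194 -0.0082 0.07 0.07"

```text
clock: 6.92
eef_pos: [552.6, -122.6, 98.4]
tcp_rot: [3.141, -0.0, 1.399]
contact_force: [1.0, 0.5, -0.0]
opening: 0.816
grasp_force: 0.0
```

```bash
python3 -c "
from h import *
go([551.8,-124,39],1.391)"
```

```text
pose [ 552.6 -122.6   98.4] [ 3.1414e+00 -1.0000e-04  1.3993e+00] F [ 1.   0.5 -0. ] t 6.925
row [0.0002, -0.0001, 0.0083] [-0.0015, -0.0006, 0.0594]
```

Emit:
move_arm --pt "0 0 0.004 -0.001 -0.0004 0.03 0.07" --pt "0 0 0.008 -0.0015 -0.0006 0.055 0.07" --pt "0 0 0.008 -0.0015 -0.0006 0.0592 0.07" --pt "0 0 0.008 -0.0015 -0.0006 0.0592 0.05" --pt "0 0 0.008 -0.0015 -0.0006 0.0592 0.03" --pt "0 0 0.008 -0.0015 -0.0006 0.0592 0.03" --pt "0 0 0.008 -0.0015 -0.0006 0.0592 0.03" --pt "0 0 0.008 -0.0015 -0.0006 0.0592 0.03" --grip_force 60

```text
clock: 7.92
eef_pos: [552.6, -124.5, 40.2]
tcp_rot: [3.139, 0.0, 1.389]
contact_force: [-0.3, -0.1, 7.2]
opening: 0.452
grasp_force: 61.9
```

```bash
python3 -c "
from h import *
go([551.8,-124,160],1.391)"
```

```text
pose [ 552.6 -124.5   40.2] [3.139  0.     1.3893] F [-0.3 -0.1  7.2] t 7.925
row [0.0026, 0.0, -0.0017] [0.0003, -0.0006, -0.1198]
```

Emit:
move_arm --pt "0 0 0 0 0 -0.01 0.03" --pt "0 0 0 0 0 -0.04 0.03" --pt "0 0 0 0 0 -0.08 0.03" --pt "0 0 0 0 0 -0.11 0.03" --pt "0 0 0 0 0 -0.12 0.03" --pt "0 0 0 0 0 -0.12 0.03" --pt "0 0 0 0 0 -0.12 0.03"

```text
clock: 8.8
eef_pos: [550.5, -124.1, 157.3]
tcp_rot: [-3.14, -0.0, 1.389]
contact_force: [0.0, -0.2, -0.9]
opening: 0.457
grasp_force: 61.1
```

Run:
```python
from h import *
s=sensors.sense(); print(s['grasp_force'],s['contact_force'])
z=s['eef_pos'][2]-8+1 # approx plate height (top ~)
# target: hood centre over box, same relation
t=w2((554.5,175.6,.1323),[[0,24]])[0]; print(t)
go([t[0],t[1],160],1.3893+.1323+.180)
for n in("top","side"):
    p,d=grab_frame(n); np.savez(n+'2.npz',p=p,d=d)
p=np.load('side2.npz')['p'];cv2.imwrite('pics/c.png',cv2.cvtColor(cv2.resize(p[60:260,150:400],(800,600)),cv2.COLOR_RGB2BGR))
```

```text
61.08212113380432 [ 0.03047409 -0.20816291 -0.90774384]
[551.33405464 199.39026671]
pose [ 550.5 -124.1  157.3] [-3.1395e+00 -1.0000e-04  1.3891e+00] F [ 0.  -0.2 -0.9] t 8.8
row [-0.002, -0.0004, -0.3125] [0.3183, -0.0577, -0.0025]
```

View pics/c.png

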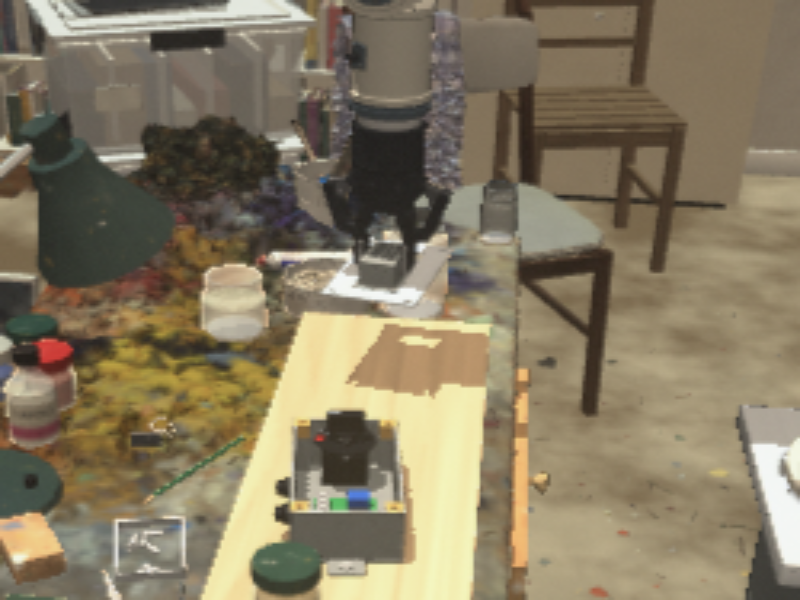

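The side view shows the plate held by its hood at (380,265), clear of the board. Carrying it over the box, still high.

Emit:
move_arm --pt "0 0 -0.02 0.02 -0.004 -0.002 0.03" --pt "0 0 -0.07 0.065 -0.012 -0.004 0.03" --pt "0 0 -0.12 0.115 -0.021 -0.005 0.03" --pt "0 0 -0.17 0.165 -0.03 -0.006 0.03" --pt "0 0 -0.22 0.215 -0.039 -0.007 0.03" --pt "0 0 -0.27 0.265 -0.048 -0.0075 0.03" --pt "0 0 -0.3 0.3 -0.054 -0.0075 0.03" --pt "0 0 -0.3125 0.318 -0.0577 -0.0075 0.03"

```text
clock: 9.9
eef_pos: [551.3, 201.5, 165.7]
tcp_rot: [-3.141, -0.0, 1.705]
contact_force: [0.4, 0.4, -1.7]
opening: 0.455
grasp_force: 61.1
```

Emit:
move_arm --pt "0 0 0 0 0 0 0.03" --pt "0 0 0 0 0 0 0.03" --pt "0 0 0 0 0 0 0.03" --pt "0 0 0 0 0 0 0.03"

```text
clock: 10.4
eef_pos: [552.2, 198.1, 166.1]
tcp_rot: [-3.142, 0.0, 1.7]
contact_force: [0.5, -0.2, -2.3]
opening: 0.455
grasp_force: 61.1
```

Run:
```python
from h import *
go([551.3,199.4,160],1.702)
z=sensors.sense()['eef_pos'][2]-10.2+3
ims=[]
for n in("top","side"):
    p,d=grab_frame(n); np.savez(n+'3.npz',p=p,d=d)
    W=cloud(n,d); 
    for zz in (z,):
        print(n,zz,'holes',fitholes(n,p,(554.5,175.6,.132),zz),'outline',fitplate(n,p,(554.5,175.6),zz))
    ims.append(rect(n,p,(554.5,175.6),z,200,2))
cv2.imwrite('pics/d.png',cv2.cvtColor(np.hstack(ims),cv2.COLOR_RGB2BGR))
```

```text
pose [552.2 198.1 166.1] [-3.1415e+00  1.0000e-04  1.7003e+00] F [ 0.5 -0.2 -2.3] t 10.4
row [-0.0001, 0.0001, -0.0017] [0.0014, -0.0007, 0.0061]
top 158.9285428763763 holes (np.float64(548.7642181095116), np.float64(174.3139448923333), np.float64(0.18700708271436015), array([3.76770351, 3.4872254 , 2.11498317, 2.56122162])) outline (np.float32(554.6667), np.float32(184.60002), np.float32(-0.0), 165.0, [221.99995930989584, 239.6666259765625])
side 158.9285428763763 holes (np.float64(nan), np.float64(nan), np.float64(nan), array([nan, nan, nan, nan])) outline (np.float32(527.8334), np.float32(175.7667), np.float32(0.0), 125.0, [185.99995930989584, 239.6666259765625])h.py:56: RuntimeWarning: invalid value encountered in scalar divide
  B.append([q[0]+rad-(m[0]*w).sum()/w.sum()/s,q[1]+rad-(m[1]*w).sum()/w.sum()/s])
```

View pics/d.png

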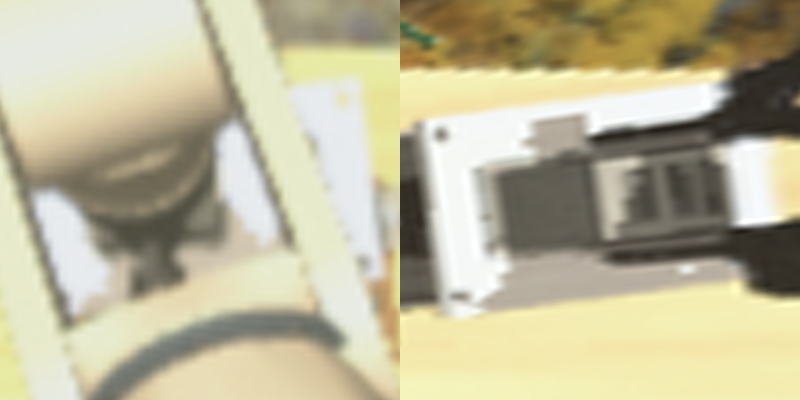

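The side rectification shows holes 0 and 2 at (440,134) and (460,296). The top one shows hole 1 at (342,100). All are within about 2 mm of prediction, well inside the slot's 5 mm clearance. Centring, then lowering.

Emit:
move_arm --pt "0 0 -0.0017 0.0014 -0.0007 0.002 0.03" --pt "0 0 -0.0017 0.0014 -0.0007 0.006 0.03" --pt "0 0 -0.0017 0.0014 -0.0007 0.014 0.03" --pt "0 0 -0.0017 0.0014 -0.0007 0.024 0.03" --pt "0 0 -0.0017 0.0014 -0.0007 0.034 0.03" --pt "0 0 -0.0017 0.0014 -0.0007 0.036 0.03" --pt "0 0 -0.0017 0.0014 -0.0007 0.036 0.03" --pt "0 0 -0.0017 0.0014 -0.0007 0.036 0.03"

```text
clock: 11.5
eef_pos: [551.5, 200.3, 130.4]
tcp_rot: [3.141, -0.0, 1.703]
contact_force: [0.1, -0.3, -1.8]
opening: 0.459
grasp_force: 61.0
```

```bash
python3 -c "
from h import *
go([551.3,199.4,108.2],1.702)"
```

```text
pose [551.5 200.3 130.4] [ 3.1411e+00 -1.0000e-04  1.7033e+00] F [ 0.1 -0.3 -1.8] t 11.5
row [0.0005, -0.0001, 0.0013] [-0.0009, -0.0003, 0.0222]
```

Emit:
move_arm --pt "0 0 0 -0.0005 -0.0002 0.003 0.03" --pt "0 0 0 -0.0005 -0.0002 0.009 0.03" --pt "0 0 0 -0.0005 -0.0002 0.015 0.03" --pt "0 0 0 -0.0005 -0.0002 0.02 0.03" --pt "0 0 0 -0.0005 -0.0002 0.0222 0.03" --pt "0 0 0 -0.0005 -0.0002 0.0222 0.03" --pt "0 0 0 -0.0005 -0.0002 0.0222 0.03" --pt "0 0 0 -0.0005 -0.0002 0.0222 0.03"

```text
clock: 12.5
eef_pos: [551.2, 199.8, 108.1]
tcp_rot: [3.141, -0.0, 1.703]
contact_force: [-0.2, 0.1, -2.1]
opening: 0.457
grasp_force: 61.0
```

Run:
```python
from h import *
go([551.3,199.4,108.2],1.702)
z=sensors.sense()['eef_pos'][2]-10.2+3
ref={"top":(554.0,176.25,.1327),"side":(554.97,174.9,.1318)}
for n in ref:
    p,d=grab_frame(n); np.savez(n+'4.npz',p=p,d=d)
    r=rect(n,p,ref[n][:2],z,200,2)
    pr=w2(ref[n],H); 
    for i,q in enumerate(pr): # predicted hole spots (rect px)
        u=(int(round((ref[n][1]+100-q[1])*2)),int(round((ref[n][0]+100-q[0])*2))); cv2.circle(r,u,8,(255,0,0),1)
    if n=="top": A=r
cv2.imwrite('pics/e.png',cv2.cvtColor(np.hstack([A,r]),cv2.COLOR_RGB2BGR))
```

```text
pose [551.2 199.8 108.1] [ 3.1412e+00 -1.0000e-04  1.7033e+00] F [-0.2  0.1 -2.1] t 12.5
row [0.0003, -0.0001, 0.0013] [-0.0004, 0.0, -0.0001]
```

View pics/e.png

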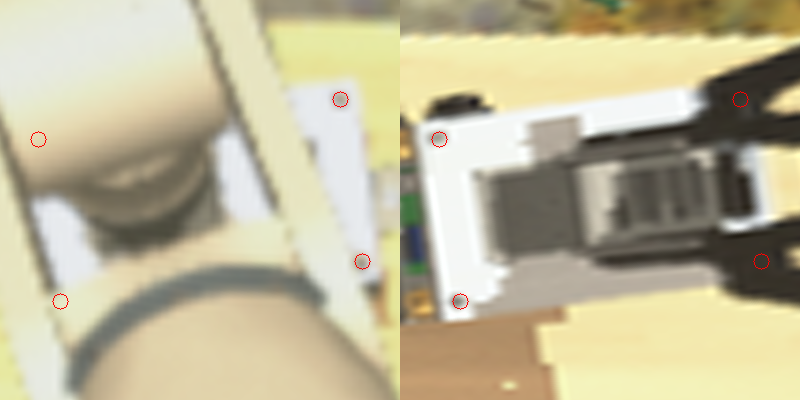

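Both views show the visible holes inside the predicted circles: holes 1 and 3 in the top view, 0 and 2 in the side view. Next: sub-pixel offsets.

Run:
```python
from h import *
ref={"top":((554.0,176.25,.1327),(1,3)),"side":((554.97,174.9,.1318),(0,2))}
for dz in(-2,0,2):
  for n,(g,ix) in ref.items():
    p=np.load(n+'4.npz')['p']
    for i in ix:
        q0=w2(g,H)[i];q=q0.copy();s=4;rad=6
        for it in range(4):
            im=rect(n,p,q,100.9+dz,2*rad,s).astype(float).min(-1); w=np.clip(np.percentile(im,60)-15-im,0,None)
            m=np.mgrid[:2*rad*s,:2*rad*s]; w*=np.hypot(m[0]-rad*s,m[1]-rad*s)<rad*s
            q=np.array([q[0]+rad-(m[0]*w).sum()/w.sum()/s,q[1]+rad-(m[1]*w).sum()/w.sum()/s])
        print(dz,n,i,(q-q0).round(2))
```

```text
-2 top 1 [ 0.32 -0.12]
-2 top 3 [-0.26  0.85]
-2 side 0 [ 1.18 -1.82]
-2 side 2 [ 0.3  -1.32]
0 top 1 [-0.07 -0.12]
0 top 3 [-0.55  0.85]
0 side 0 [0.74 1.14]
0 side 2 [0.11 1.67]
2 top 1 [-0.46 -0.13]
2 top 3 [-0.84  0.85]
2 side 0 [0.3  4.11]
2 side 2 [-0.09  4.66]
```

Emit:
move_arm --pt "0 0 0 -0.0004 0 0 0.03" --pt "0 0 0 -0.0004 0 0 0.03" --pt "0 0 0 -0.0004 0 0 0.03" --pt "0 0 0 -0.0004 0 0 0.03" --pt "0 0 0 -0.0004 0 0 0.03" --pt "0 0 0 -0.0004 0 0 0.03" --pt "0 0 0 -0.0004 0 0 0.03" --pt "0 0 0 -0.0004 0 0 0.03"

```text
clock: 13.6
eef_pos: [551.2, 199.3, 107.9]
tcp_rot: [3.142, -0.0, 1.703]
contact_force: [-0.1, 0.2, -2.7]
opening: 0.456
grasp_force: 61.0
```

```bash
python3 -c "
from h import *
from rig import order
go([551.3,199.4,108.2],1.702);s=sensors.sense();print(s['grasp_force'],abs(s['qvel']).max())
print(order.sign_off())"
```

```text
pose [551.2 199.3 107.9] [ 3.1415 -0.      1.7032] F [-0.1  0.2 -2.7] t 13.6
row [0.0001, -0.0, 0.0012] [0.0001, 0.0001, -0.0003]
61.030229330062866 0.0014085061570933892
the job is handed in; nothing more can be done
None
```

Job handed in at 13.6 s, verdict not shown: the switch is at off, and the cover is held still and level about 9 mm above the rim, with its holes measured within about 1 mm of the threaded holes.

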